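Centre-punch a gantry bracket in its marking nest

TASK

Seat the aluminium gantry bracket flush in the green marking nest, its tab in the matching slot, and let go of it. Then take the orange automatic centre punch from the blue rack and, holding it upright, press it straight down inside the red ring and then inside the blue ring, each time until its spring trips. Do not trip it anywhere else, stand it back in the rack with its flange down on the top plate, and leave the other things on the bench where they are.

Things in the scene. Friction and masses are not known exactly. Their poses are not given: they have to be found in the camera images.
- bracket: Aluminium gantry bracket, about 0.24 kg. Base plate 84 (x) x 72 (y) x 10 mm; origin at the centre of the underside of this 84 x 72 rectangle, z up. A tab 20 wide (y) and 14 long stands out of the +x edge, centred at y = +12; a notch 20 wide and 14 deep is cut in the -x edge, centred at y = -12. To grip it by: an upright web in the middle, 44 long (x) x 10 thick (y), rising from z = 10 to z = 44 mm.
- mark_red (a point): Centre of the red ring (14 mm across) on the bracket's top face, at bracket (+20, -24, +10) mm
- mark_blue (a point): Centre of the blue ring (14 mm across) on the bracket's top face, at bracket (-20, +24, +10) mm
- nest_seat (a point): Fixed green nest, 136 (x) x 112 (y) x 16 mm overall, on a dark floor plate. This point is the centre of its recess floor, 6 mm above the table; the recess is 10 mm deep and has the bracket's outline (tab slot and key for the notch) with about 2 mm to spare on each side. The bracket is seated when its origin is here, with its x and y axes along this point's axes (tab to +x); its top is then flush with the rim. It fits one way round only.
- punch: Automatic centre punch, 0.2 kg, 124 mm long, standing upright in the rack. Origin at the resting tip, z up along the axis. Thin plunger with conical tip from z = 0 to 28; steel barrel 18 mm in diameter from 28 to 78; flange 36 mm in diameter from 78 to 84; orange grip 18 mm in diameter from 84 to 124 mm. Grip the orange part with the fingertips just on or above the flange: the flange then carries the pressing force. The tip sticks out 78 mm below the flange's underside.
- punch_tip (a point): Point of the punch's plunger; rises with the plunger relative to the punch as it is pressed in
- plunger (a joint): How far the plunger is pressed into the punch, m: 0 = out (it springs back by itself when lifted), stop at 0.010. The force rises from about 3 N to a peak of about 10 to 14 N near 4 mm, then collapses to about 5 N just before the rigid stop: the snap. Tripped means above 0.0085, so press on through the force drop, about 10 mm after the tip touches.
- rack_hole (a point): Fixed blue sheet-metal rack, 90 x 90 mm, bridge with a 70 x 76 mm top plate 90 mm above the table. This point is the centre of its 24 mm round hole, at the top face, 90 mm above the table; the rim is chamfered 3 mm. The plate is 8 mm thick with open space below. The punch hangs in it by its flange, its tip 12 mm above the table.
- motor: Bystander: black stepper motor 42 x 42 x 62 mm, origin under its centre
- tape: Bystander: yellow tape measure 60 x 35 x 55 mm, origin under its centre
- pulley: Bystander: brass pulley 44 mm across, 18 mm high, origin under its centre
- wheel: Bystander: black guide wheel 48 mm across, 11 mm high, origin under its centre
- multimeter: Bystander: yellow multimeter 170 x 88 x 45 mm, origin under its centre
- wrench: Bystander: steel wrench lying flat
- mug: Bystander: blue mug 80 mm across, 90 mm high, origin under its centre

How it is judged:
On the way, in this order (a step that is already met when the one before it is completed fails the run):
1. the bracket lies flush in the nest and is let go, the punch still in the rack (horizontal distance between bracket and nest_seat below 0.005 m and z of bracket in the frame of nest_seat below 0.003 m and angle between bracket's own z axis and vertical below 0.06 rad and contact force between the fingers and bracket below 0.1 N and linear speed of bracket below 0.02 m/s and horizontal distance between punch and rack_hole below 0.008 m), for 0.2 s.
2. the punch, upright (within 8 degrees), is tripped with its tip inside the red ring of the seated bracket (horizontal distance between bracket and nest_seat below 0.005 m and z of bracket in the frame of nest_seat below 0.003 m and angle between bracket's own z axis and vertical below 0.06 rad and value of joint plunger above 0.0085 m and horizontal distance between punch_tip and mark_red below 0.007 m and angle between punch's own z axis and vertical below 0.14 rad and contact force between punch and bracket above 0.5 N).
3. the punch, upright (within 8 degrees), is tripped with its tip inside the blue ring of the seated bracket (horizontal distance between bracket and nest_seat below 0.005 m and z of bracket in the frame of nest_seat below 0.003 m and angle between bracket's own z axis and vertical below 0.06 rad and value of joint plunger above 0.0085 m and horizontal distance between punch_tip and mark_blue below 0.007 m and angle between punch's own z axis and vertical below 0.14 rad and contact force between punch and bracket above 0.5 N).
At the end, for the whole second after the job is handed in: Bracket seated in the nest (within 5 mm sideways, 3 mm in height, 3.5 degrees level); punch released, at rest in the rack, upright within 6 degrees, centred within 6 mm, flange within 4 mm of the top plate, plunger out; bystanders within 30 mm of where they were; nothing moving (horizontal distance between bracket and nest_seat below 0.005 m and z of bracket in the frame of nest_seat below 0.003 m and angle between bracket's own z axis and vertical below 0.06 rad and horizontal distance between punch and rack_hole below 0.006 m and z of punch in the frame of rack_hole below -0.074 m and angle between punch's own z axis and vertical below 0.1 rad and value of joint plunger below 0.002 m and linear speed of each of punch, bracket below 0.02 m/s and contact force between the fingers and punch below 0.1 N and distance of each of motor, tape, pulley, wheel, multimeter, wrench, mug from where it was at the start of the episode below 0.03 m); the robot touches nothing.
It fails at once if the punch is tripped away from the two rings (more than 12 mm from both centres) (value of joint plunger above 0.0085 m and distance between punch_tip and mark_red above 0.012 m and distance between punch_tip and mark_blue above 0.012 m).
It fails at once if a bystander is moved more than 30 mm (distance of any of motor, tape, pulley, wheel, multimeter, wrench, mug from where it was at the start of the episode above 0.03 m).
It also fails if it takes over 69 s, if anything falls off the work surface, if the arm or the gripper's body presses on something with over 40 N, if the wrist force passes 120 N, or if a joint passes its speed limit or range.

ROBOT

A 6-joint arm with a two-finger parallel gripper is mounted at the origin on the work surface. World frame = base frame: x ahead of the robot, y to its left, z up, the work surface at z = 0. Lengths are in m, angles in rad, forces in N, time in s.
With the tool pointing down it reaches from about 0.35 to 0.975 m from the base axis. Payload 4.9 kg.
Tool frame: the origin (TCP) lies at the very end of the fingers, on their centre line; the grasp point (between the pads) lies 19 mm behind it (ctrl.grip_point_offset is the distance from the TCP to the grasp point, in m); z points along the fingers, y is the line along which they close (so a half turn about z gives the same grasp; the last joint's range is limited). The gripper opens to 85 mm and grips with 20 to 120 N. Pads are 22 mm wide; open, the fingers measure 114 mm over their backs; the gripper's body (76 mm by 85 mm) begins 54 mm behind the grasp point. The pads swing forward as they close: fully open they stand 13 mm farther back than shut.
Start: joints at [1.06, 0.053, 1.613, -0, 1.476, -0.119], TCP at [0.239, 0.578, 0.231] pointing down, gripper open.
Joint ranges: [-3.01, 3.01], [-1.01, 2.22], [0.06, 2.58], [-1.02, 4.17], [0.09, 2.62], [-3.14, 3.14]. Speed limits (rad/s): [2.57, 2.57, 3.14, 3.14, 3.14, 3.14].

INTERFACE

Orientations are given as a rotation vector (axis times angle).
In Python, from station import ctrl gives the robot as it stands.
- The arm moves only by the tool send_rows, never from a script. Its argument "rows" is a list of rows, each a list of 3 entries, a list of its own where there are three numbers: the finger opening in cm, from 0 to 8.54, then the shift along the tool's x, y, z in cm, then the turn about the tool's z in degrees. A call has 1 to 10 rows; each row shifts and turns the commanded pose from where the row before left it, along the tool's axes as they then stand; what a row does not reach is not made up. A row lasts 1/8 s, in which the tool goes at most 62.5 mm and 10.7 degrees, less where a joint would pass 70% of its speed; a pose out of reach is approached as far as the arm can. A call with a gripper value outside its range is refused whole. The fingers move at their own pace and stop on an object; "newtons" is the grip in N (left out, the last holds). Time passes only in rows, so rows that do not move let the fingers close. It gives the time, the measured TCP pose, the force, the opening and the grip force at its end, in the units of the state.
- ctrl.get_obs(): the state, without advancing time (a new reading comes with each control period).
- ctrl.get_image(name): name is "side" or "top" or "wrist"; returns a dict with "frame" (384x512x3 uint8, red, green, blue), "range_z" (384x512 float32, m along the optical axis (not along the pixel's ray), 0 where there is no reading), "fx", "fy", "cx", "cy" (pixels), "k1" (the pictures are not rectified: a ray, as slopes to the right and down, at radius r is drawn at 1 + k1 r^2 times it, then the intrinsics apply), "cam_to_world" (4x4, takes a point from camera to world coordinates). Camera axes: x right, y down, z forward; pixel columns grow to the right and rows downward; lengths in m; the calibration is good to about 2 mm. A picture is of the moment at which its call begins.
- ctrl.finish_job(): hands the job in; it is judged then, once.
The state is a dict: "t": time; "q": joint angles; "dq": joint speeds; "effort": joint torques, N m; "tool_pos": TCP position; "tool_rot": TCP orientation; "contact_force": force on the tool from outside, world axes, zero at the start; "wrist_torque": the same for the moment, N m; "opening": finger opening in m; "grip_force": force on a finger pad.
Only numpy, scipy, OpenCV 4.12 (cv2) and the standard library are available. Lean on these libraries where they do the work, as an engineer would, in place of code of your own. Each camera call takes 0.05 s, during which the arm holds its last target. There are 200 camera calls.

## Working session

There is one attempt and no reset: what is moved stays moved. The work goes in short steps, Python scripts to look and compute and a tool call to move; the robot and the scene stay as the last step left them, time stands still between calls to the robot, and variables do not carry over. Pictures are saved under pics/ and viewed, at most 10 in all, crops included, and the job is handed in when it is done.

Besides the shell and the picture viewer there is one more tool, called after ">>>" as name(argument=value, ...), one argument or row to a line, values as JSON. send_rows: Moves the arm, as the interface text tells. Its arguments: {"type":"object","properties":{"rows":{"type":"array","items":{"type":"array"}},"newtons":{"type":"number"}},"required":["rows"]}

```bash
ls; mkdir -p pics; cat > h.py <<'E'
import numpy as np, cv2
from station import ctrl
from scipy.spatial.transform import Rotation as R
def rays(im,uv):
    uv=np.atleast_2d(np.asarray(uv,float))
    d=np.c_[(uv[:,0]-im['cx'])/im['fx'],(uv[:,1]-im['cy'])/im['fy']]
    s=d.copy()
    for _ in range(20): s=d/(1+im['k1']*(s**2).sum(1,keepdims=True))
    return np.c_[s,np.ones(len(s))]
def plane(im,uv,z):
    T=np.array(im['cam_to_world']); r=rays(im,uv)@T[:3,:3].T
    return T[:3,3]+r*((z-T[2,3])/r[:,2:])
def cloud(im):
    v,u=np.mgrid[0:384,0:512]
    r=rays(im,np.c_[u.ravel(),v.ravel()])*im['range_z'].reshape(-1,1)
    T=np.array(im['cam_to_world'])
    return (r@T[:3,:3].T+T[:3,3]).reshape(384,512,3)
def save(im,n): cv2.imwrite('pics/'+n,im['frame'][:,:,::-1])
def pose():
    o=ctrl.get_obs(); return o,np.array(o['tool_pos']),R.from_rotvec(o['tool_rot']).as_matrix()
E
python3 - <<'E'
from h import *
a=ctrl.get_image('top');b=ctrl.get_image('side')
np.savez('i0.npz',top=a,side=b)
p=np.vstack([a['frame'],b['frame']])[:,:,::-1]
save(a,'top0.png');save(b,'side0.png')
for i in (a,b): print(i['fx'],i['k1'],np.round(i['cam_to_world'],3).tolist())
o,p,M=pose();print(o['t'],p,M.round(3).tolist(),o['contact_force'])
E
```

```text
pics
459.71592267814816 0.06287540442927025 [[0.013, -0.995, 0.099, 0.385], [-1.0, -0.012, 0.01, -0.088], [-0.009, -0.099, -0.995, 1.489], [0.0, 0.0, 0.0, 1.0]]
487.27605486999596 -0.1508505204448657 [[0.894, -0.255, 0.369, -0.039], [-0.448, -0.478, 0.755, -1.224], [-0.016, -0.84, -0.542, 0.924], [0.0, 0.0, 0.0, 1.0]]
0.1 [0.23837222 0.57716441 0.2301988 ] [[-0.924, 0.382, -0.001], [0.382, 0.924, -0.002], [0.0, -0.002, -1.0]] [ 0.87498977  0.83814437 -0.64930452]
```

View pics/top0.png

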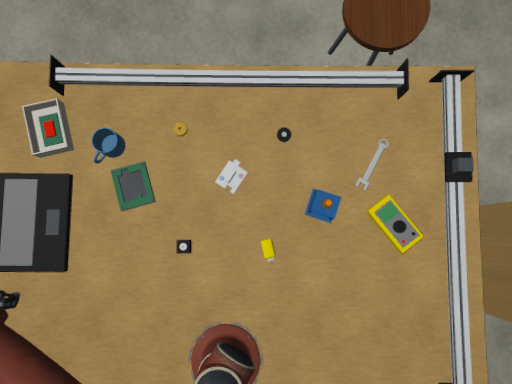

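View pics/side0.png

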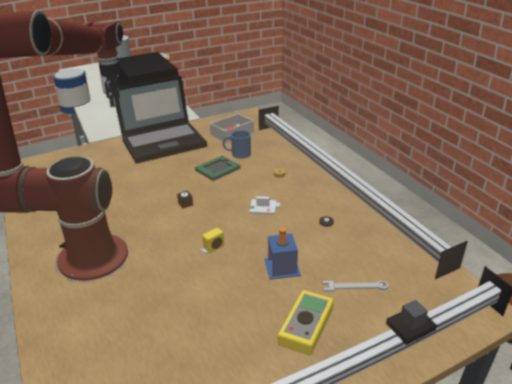

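The top view shows the bracket at about (231,176), nest (133,186), rack (323,205) with the orange punch at (327,203). The side view confirms this layout, with nothing tall near the bracket or nest except the mug, close to the nest.

```bash
python3 - <<'E'
from h import *
d=np.load('i0.npz',allow_pickle=True);im=d['top'].item();f=im['frame']
cr=[cv2.resize(f[y-32:y+32,x-32:x+32],(400,400),interpolation=cv2.INTER_CUBIC) for x,y in((231,176),(133,186))]
cv2.imwrite('pics/crop.png',np.hstack(cr)[:,:,::-1])
C=cloud(im)
for n,(u,v),r,z in (('br',(231,176),22,.01),('nest',(133,186),28,.016),('rack',(323,205),24,.09)):
    h=C[v-r:v+r,u-r:u+r,2]; print(n,plane(im,(u,v),z).round(3), np.percentile(h,[5,50,95,99]).round(3))
hsv=cv2.cvtColor(f,cv2.COLOR_RGB2HSV)
def big(m):
    n,l,s,c=cv2.connectedComponentsWithStats(m.astype(np.uint8)); k=1+s[1:,4].argmax(); return l==k
H,S,V=hsv[...,0].astype(int),hsv[...,1],hsv[...,2]
win=lambda u,v,r:(lambda m:(m.__setitem__((slice(v-r,v+r),slice(u-r,u+r)),True),m)[1])(np.zeros(H.shape,bool))
for n,m,z in (('br',(S<50)&(V>120)&win(231,176,25),.01),('nest',(H>55)&(H<95)&(S>80)&win(133,186,30),.016),('rack',(H>100)&(H<125)&(S>120)&(abs(C[...,2]-.09)<.012)&win(323,205,26),.09),('punch',(H>5)&(H<18)&(S>200)&win(327,203,12),.124-.078+.09)):
    m=big(m);c,_=cv2.findContours(m.astype(np.uint8),0,1);c=max(c,key=len)[:,0]
    P=plane(im,c,z)[:,:2]; r=cv2.minAreaRect((P*1000).astype(np.float32)); print(n,m.sum(),[np.round(x,1) for x in r])
E
```

```text
br [[ 0.574 -0.008  0.01 ]] [-0.004  0.002  0.016  0.046]
nest [[0.537 0.306 0.016]] [-0.004  0.004  0.019  0.022]
rack [[ 0.478 -0.294  0.09 ]] [-0.004  0.003  0.096  0.137]
br 584 [array([577.5, -11.2]), array([74.2, 99.6]), np.float64(57.3)]
nest 757 [array([537.6, 308. ]), array([132.7, 111.3]), np.float64(16.5)]
rack 454 [array([ 481.9, -300.3]), array([75.2, 68.8]), np.float64(72.2)]
punch 32 [array([ 482.7, -298.7]), array([14.7, 17.7]), np.float64(0.7)]
```

View pics/crop.png

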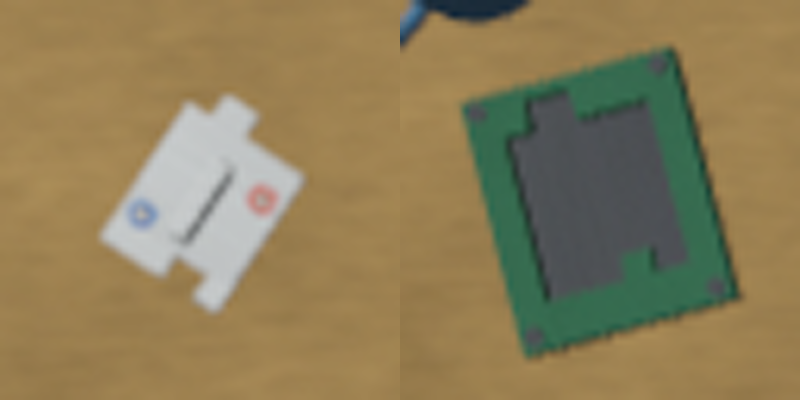

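The crop shows the bracket's tab toward upper right (230,115), red ring (262,200) and blue ring (143,214). The nest's slot is at the upper left (550,110), so nest +x is about +16.5° and the bracket's about -32.7°.

```bash
cat >> h.py <<'E'
def plan(xyz,yaw=None):
    "yaw: wanted world angle of tool y (deg, mod 180). prints turn about tool z and, after that turn, shift in cm"
    o,p,M=pose(); cur=np.degrees(np.arctan2(M[1,1],M[0,1])); t=0
    if yaw is not None: t=-((yaw-cur+90)%180-90)
    M2=M@R.from_euler('z',t,degrees=True).as_matrix()
    print('yaw %.1f q6 %.2f turn %.1f shift cm'%(cur,o['q'][5],t),((np.array(xyz)-p)@M2*100).round(2),'t',round(o['t'],2))
E
python3 -c "
from h import *
plan([.55,-.01,.23],57.3)"
```

```text
yaw 67.6 q6 -0.12 turn 10.3 shift cm [-57.94 -32.58   0.08] t 0.1
```

>>> send_rows(
  rows=[
    [8.5, [0, 0, 0], 10.2],
  ],
)

```text
t: 0.22
tool_pos: [0.2384, 0.5773, 0.2305]
tool_rot: [-0.89, -3.012, 0.002]
contact_force: [0.5, -0.2, -0.2]
opening: 0.0852
grip_force: 0.0
```

>>> send_rows(
  rows=[
    [8.5, [-4.83, -2.72, 0], 0],
    [8.5, [-4.83, -2.72, 0], 0],
    [8.5, [-4.83, -2.72, 0], 0],
    [8.5, [-4.83, -2.72, 0], 0],
    [8.5, [-4.83, -2.72, 0], 0],
    [8.5, [-4.83, -2.72, 0], 0],
    [8.5, [-4.83, -2.72, 0], 0],
    [8.5, [-4.83, -2.72, 0], 0],
    [8.5, [-4.83, -2.72, 0], 0],
    [8.5, [-4.83, -2.72, 0], 0],
  ],
)

```text
t: 1.48
tool_pos: [0.4989, 0.0863, 0.2309]
tool_rot: [-0.883, -3.015, -0.0]
contact_force: [0.8, 0.3, 0.0]
opening: 0.0855
grip_force: 0.0
```

>>> send_rows(
  rows=[
    [8.5, [-4.83, -2.72, 0], 0],
    [8.5, [-4.83, -2.72, 0], 0],
    [8.5, [0, 0, 0], 0],
    [8.5, [0, 0, 0], 0],
  ],
)

```text
t: 1.98
tool_pos: [0.5502, -0.0098, 0.2306]
tool_rot: [-0.883, -3.013, -0.0]
contact_force: [-0.2, -0.4, 0.3]
opening: 0.085
grip_force: 0.0
```

```bash
python3 - <<'E'
from h import *
im=ctrl.get_image('wrist');save(im,'w1.png');np.savez('w1.npz',w=im)
o,p,M=pose();print(p,M.round(3).tolist(),np.round(im['cam_to_world'],3).tolist())
t=cv2.cvtColor(im['frame'],cv2.COLOR_RGB2HSV).astype(int)
H,S,V=t[...,0],t[...,1],t[...,2]
for n,m in (('red',((H<8)|(H>172))&(S>80)),('blue',(H>100)&(H<125)&(S>80))):
    n2,l,s,c=cv2.connectedComponentsWithStats(m.astype(np.uint8))
    for k in range(1,n2):
        if s[k,4]>40:
            cc,_=cv2.findContours((l==k).astype(np.uint8),0,1)
            q=plane(im,max(cc,key=len)[:,0],.01)[:,:2]*1000
            (x,y),r=cv2.minEnclosingCircle(q.astype(np.float32)); print(n,s[k,:],round(x,1),round(y,1),'d',round(2*r,1))
E
```

```text
[ 0.55006643 -0.00925357  0.23080816] [[-0.842, 0.539, -0.001], [0.539, 0.842, 0.0], [0.001, -0.0, -1.0]] [[0.54, 0.812, 0.222, 0.494], [0.842, -0.521, -0.143, 0.027], [-0.0, 0.264, -0.965, 0.373], [0.0, 0.0, 0.0, 1.0]]
red [240 192  12  11  58] 575.6 -37.8 d 14.2
blue [279 161  11  11  56] 567.6 24.2 d 13.9
blue [   0  202   94   98 5604] 482.3 -339.9 d 208.2
```

View pics/w1.png

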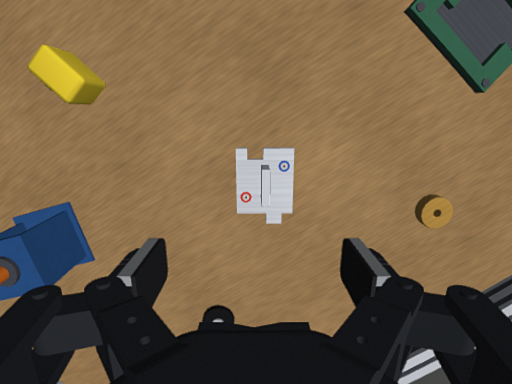

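The wrist picture shows the bracket level with the rings at (246,197) red and (284,166) blue. It agrees with the top view: centre (571.6,-6.8) mm, yaw -32.5°.

```bash
python3 -c "
from h import *
plan([.5716,-.0068,.015],57.5)"
```

```text
yaw 57.4 q6 -1.15 turn -0.1 shift cm [-1.71  1.37 21.58] t 2.02
```

>>> send_rows(
  rows=[
    [5, [-0.85, 0.68, 4], 0],
    [5, [-0.85, 0.68, 5], 0],
    [5, [0, 0, 5], 0],
    [5, [0, 0, 4], 0],
    [5, [0, 0, 2.5], 0],
    [5, [0, 0, 1.1], 0],
    [5, [0, 0, 0], 0],
    [5, [0, 0, 0], 0],
  ],
)

```text
t: 3.02
tool_pos: [0.5735, -0.0074, 0.017]
tool_rot: [0.881, 3.012, 0.001]
contact_force: [0.2, -0.5, 0.2]
opening: 0.0498
grip_force: 0.0
```

>>> send_rows(
  rows=[
    [0, [0, 0, 0], 0],
    [0, [0, 0, 0], 0],
    [0, [0, 0, 0], 0],
    [0, [0, 0, 0], 0],
    [0, [0, 0, 0], 0],
    [0, [0, 0, 0], 0],
  ],
  newtons=50,
)

```text
t: 3.78
tool_pos: [0.5728, -0.0079, 0.0162]
tool_rot: [0.883, 3.014, -0.0]
contact_force: [-1.3, 0.2, 6.8]
opening: 0.0095
grip_force: 50.4
```

>>> send_rows(
  rows=[
    [0, [0, 0, -1], 0],
    [0, [0, 0, -2], 0],
    [0, [0, 0, -4], -9.8],
    [0, [0, 0, -4], -9.8],
    [0, [0, 0, -4], -9.8],
    [0, [0, 0, -2], -9.9],
    [0, [0, 0, 0], -9.9],
    [0, [0, 0, 0], 0],
  ],
)

```text
t: 4.78
tool_pos: [0.5722, -0.0075, 0.1863]
tool_rot: [-0.449, 3.108, -0.0]
contact_force: [0.1, 0.7, -3.3]
opening: 0.0095
grip_force: 49.1
```

```bash
python3 -c "
from h import *
plan([.5376,.25,.20],106.5)"
```

```text
yaw 106.4 q6 -2.00 turn -0.1 shift cm [-4.   25.67 -1.37] t 4.78
```

>>> send_rows(
  rows=[
    [0, [-0.7, 5.4, -0.4], 0],
    [0, [-0.7, 5.4, -0.4], 0],
    [0, [-0.7, 5.4, -0.4], 0],
    [0, [-0.7, 5.6, -0.2], 0],
    [0, [0, 0, 0], 0],
    [0, [0, 0, 0], 0],
    [0, [0, 0, 0], 0],
  ],
)

```text
t: 5.65
tool_pos: [0.5371, 0.2082, 0.199]
tool_rot: [0.448, -3.109, 0.001]
contact_force: [-0.1, 0.0, -3.1]
opening: 0.0091
grip_force: 50.0
```

```bash
python3 - <<'E'
from h import *
im=ctrl.get_image('wrist');save(im,'w2.png');np.savez('w2.npz',w=im)
o,p,M=pose();print(o['t'],p,o['grip_force'])
t=cv2.cvtColor(im['frame'],cv2.COLOR_RGB2HSV).astype(int)
H,S,V=t[...,0],t[...,1],t[...,2]
m=((H>60)&(H<95)&(S>80)).astype(np.uint8)
c,_=cv2.findContours(m,0,1)
for k in c:
    if len(k)>60:
        q=plane(im,k[:,0],.016)[:,:2]*1000
        print('nest',k[:,0].min(0),k[:,0].max(0),[np.round(x,1) for x in cv2.minAreaRect(q.astype(np.float32))])
E
```

```text
5.7 [0.53712684 0.20815734 0.19904094] 50.03291130065918
nest [290 140] [390 252] [array([537.7, 308.9]), array([134.8, 112.1]), np.float64(16.2)]
```

View pics/w2.png

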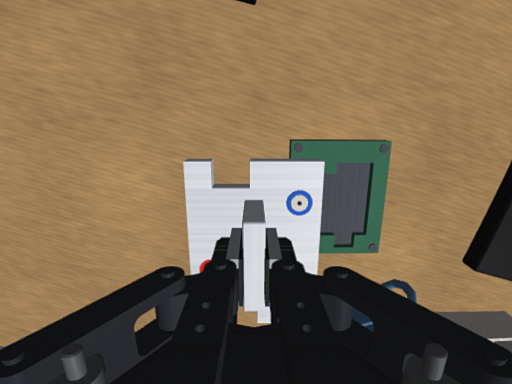

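The picture shows the held bracket hanging level, its blue ring at (299,203) visible and the red one mostly hidden. The nest sits to its right, and its outline fits the known size. Next I check the bracket's offset in the hand from the blue ring.

```bash
python3 - <<'E'
from h import *
im=np.load('w2.npz',allow_pickle=True)['w'].item()
o,p,M=pose()
t=cv2.cvtColor(im['frame'],cv2.COLOR_RGB2HSV).astype(int);H,S,V=t[...,0],t[...,1],t[...,2]
m=((H>100)&(H<125)&(S>80)).astype(np.uint8);m[:, :280]=0;m[:180]=0;m[225:]=0;m[:,320:]=0
k=max(cv2.findContours(m,0,1)[0],key=len)[:,0]
C=cloud(im);print('z of top face',np.median(C[180:190,262:285,2]).round(4))
z=p[2]-.006
q=plane(im,k,z)[:,:2]*1000;(x,y),r=cv2.minEnclosingCircle(q.astype(np.float32));print('blue',x,y,2*r)
yaw=np.arctan2(M[1,1],M[0,1])-np.pi/2
ex=np.array([np.cos(yaw),np.sin(yaw)]);ey=np.array([-ex[1],ex[0]])
c=np.array([x,y])-(-20*ex+24*ey); d=c-p[:2]*1000
print('centre rel TCP along bracket x,y',d@ex,d@ey,'yaw',np.degrees(yaw))
c2=np.array([.5376,.3087]); off=-1.6*ex/1000  # predicted from the grasp
print('pred off',-1.6); 
E
```

```text
z of top face 0.1925
blue 509.64984130859375 225.86962890625 13.905023574829102
centre rel TCP along bracket x,y -1.3548642473840065 0.7523825373860086 yaw 16.40761117778586
pred off -1.6
```

```bash
python3 -c "
from h import *
plan([.5392,.3088,.06],106.3)"
```

```text
yaw 106.4 q6 -1.62 turn 0.1 shift cm [-3.03  9.6  13.9 ] t 5.7
```

>>> send_rows(
  rows=[
    [0, [-1, 3.2, 0], 0],
    [0, [-1, 3.2, 1], 0],
    [0, [-1.03, 3.2, 3], 0],
    [0, [0, 0, 4], 0],
    [0, [0, 0, 3.4], 0],
    [0, [0, 0, 2.5], 0],
    [0, [0, 0, 0], 0],
    [0, [0, 0, 0], 0],
    [0, [0, 0, 0], 0],
  ],
)

```text
t: 6.82
tool_pos: [0.5401, 0.3103, 0.0625]
tool_rot: [-0.451, 3.106, 0.001]
contact_force: [-0.4, 0.1, -3.3]
opening: 0.0092
grip_force: 50.2
```

```bash
python3 -c "
from h import *
plan([.5392,.3088,.036],106.3)"
```

```text
yaw 106.5 q6 -1.46 turn 0.2 shift cm [ 0.14 -0.11  2.65] t 6.83
```

>>> send_rows(
  rows=[
    [0, [0.08, -0.06, 1.2], 0],
    [0, [0, 0, 1.2], 0],
    [0, [0, 0, 0.4], 0],
    [0, [0, 0, 0.4], 0],
    [0, [0, 0, 0.2], 0],
    [0, [0, 0, 0], 0],
  ],
)

```text
t: 7.58
tool_pos: [0.5395, 0.3095, 0.0285]
tool_rot: [-0.452, 3.107, -0.0]
contact_force: [-1.0, -1.7, 7.7]
opening: 0.0092
grip_force: 52.3
```

>>> send_rows(
  rows=[
    [0, [0.05, -0.08, 0], 0],
    [0, [0, 0, 0.1], 0],
    [0, [0, 0, 0], 0],
  ],
)

```text
t: 7.95
tool_pos: [0.5397, 0.3094, 0.0283]
tool_rot: [-0.452, 3.105, 0.002]
contact_force: [-0.5, 0.1, 8.6]
opening: 0.0092
grip_force: 52.4
```

```bash
python3 - <<'E'
from h import *
im=ctrl.get_image('wrist');np.savez('w3.npz',w=im)
f=im['frame'];cv2.imwrite('pics/w3.png',cv2.resize(f[130:384,100:420],(800,600),interpolation=cv2.INTER_CUBIC)[:,:,::-1])
E
```

```text
(no output)
```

View pics/w3.png

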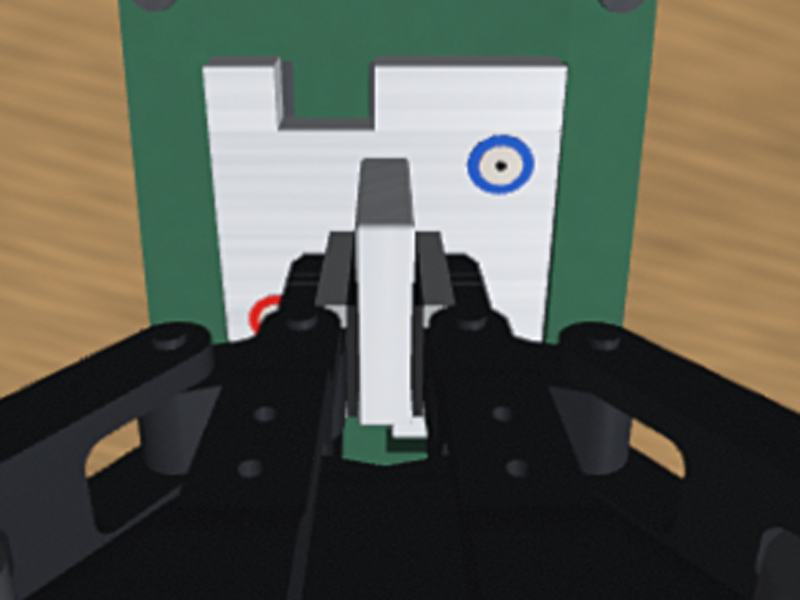

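The picture shows the bracket resting slightly proud: the dark end face is visible at the notch side (280,60) and open slot beyond the tab at (410,445). I will measure its offset against the nest in this same image.

```bash
python3 - <<'E'
from h import *
im=np.load('w3.npz',allow_pickle=True)['w'].item();f=im['frame']
o,p,M=pose();yaw=np.arctan2(M[1,1],M[0,1])-np.pi/2
t=cv2.cvtColor(f,cv2.COLOR_RGB2HSV).astype(int);H,S,V=t[...,0],t[...,1],t[...,2]
def loc(uv,z,y=np.radians(16.3)):
    q=(plane(im,uv,z)[:,:2]-[.5377,.3088])*1000
    ex=np.array([np.cos(y),np.sin(y)]);ey=np.array([-ex[1],ex[0]]);return np.c_[q@ex,q@ey]
g=((H>60)&(H<95)&(S>80)); w=(S<40)&(V>150)
print('tool yaw',np.degrees(yaw))
for v in (165,185,205,225,240):
    gx=np.flatnonzero(g[v]);wx=np.flatnonzero(w[v])
    print(v,'nest y',loc([(gx[0],v),(gx[-1]+1,v)],.016)[:,1].round(1),'br y',loc([(wx[0],v),(wx[-1]+1,v)],.0225)[:,1].round(1))
for u in (230,270,300):
    gx=np.flatnonzero(g[:,u]);wx=np.flatnonzero(w[:,u]);print(u,'nest x0',loc([(u,gx[0])],.016)[0].round(1),'br x0',loc([(u,wx[0])],.0225)[0].round(1))
m=((H>100)&(H<125)&(S>80)).astype(np.uint8);m[:,:280]=0;m[:,320:]=0;m[:180]=0;m[225:]=0
k=max(cv2.findContours(m,0,1)[0],key=len)[:,0]
(x,y),r=cv2.minEnclosingCircle(loc(k,.0225).astype(np.float32));print('blue (want -20,24)',x,y,2*r)
C=cloud(im);print('z br',np.median(C[165:178,255:315,2]),'z nest',np.median(C[110:145,200:300,2]))
E
```

```text
tool yaw 16.554086622945654
165 nest y [-54.   56.9] br y [-35.7  37.5]
185 nest y [-53.8  56.9] br y [-35.8  37.2]
205 nest y [-53.7  56.9] br y [-35.4  37.4]
225 nest y [-54.2  56.9] br y [-35.   37.1]
240 nest y [-53.9  57.3] br y [-35.   37.2]
230 nest x0 [-66.7 -11.4] br x0 [-28.7 -11.5]
270 nest x0 [-66.2   8.8] br x0 [-42.8   8.9]
300 nest x0 [-66.4  24. ] br x0 [-42.9  24.1]
blue (want -20,24) -21.073162078857422 25.00752830505371 13.98686408996582
z br 0.024996731184168647 z nest 0.015623969038042085
```

>>> send_rows(
  rows=[
    [0, [0, 0, -0.4], 0],
    [0, [-0.25, 0.05, 0], 0],
    [0, [0, 0, 0.4], 0],
    [0, [0, 0, 0.2], 0],
    [0, [0, 0, 0], 0],
    [0, [0, 0, 0], 0],
  ],
)

```text
t: 8.75
tool_pos: [0.5409, 0.3097, 0.027]
tool_rot: [0.453, -3.109, 0.001]
contact_force: [-7.6, -3.5, 18.2]
opening: 0.0089
grip_force: 54.1
```

```bash
cat > m.py <<'E'
from h import *
im=ctrl.get_image('wrist');f=im['frame'];o,p,M=pose();yaw=np.arctan2(M[1,1],M[0,1])-np.pi/2
t=cv2.cvtColor(f,cv2.COLOR_RGB2HSV).astype(int);H,S,V=t[...,0],t[...,1],t[...,2]
C=cloud(im);zb=p[2]-.0062;print('p',p,'yaw',np.degrees(yaw),'zb',zb,'depth z br',[np.median(C[a,b,2]).round(4) for a,b in ((slice(163,175),slice(255,315)),(slice(163,175),slice(190,205)),(slice(225,250),slice(300,312)),(slice(225,250),slice(198,204)))],np.median(C[110:145,200:300,2]).round(4))
def loc(uv,z,y=np.radians(16.3)):
    q=(plane(im,uv,z)[:,:2]-[.5377,.3088])*1000
    ex=np.array([np.cos(y),np.sin(y)]);ey=np.array([-ex[1],ex[0]]);return np.c_[q@ex,q@ey]
g=((H>60)&(H<95)&(S>80)); w=(S<40)&(V>150)
for v in (165,205,240):
    gx=np.flatnonzero(g[v]);wx=np.flatnonzero(w[v])
    a=loc([(gx[0],v),(gx[-1]+1,v)],.016)[:,1];b=loc([(wx[0],v),(wx[-1]+1,v)],zb)[:,1];print(v,'nest y',a.round(1),'br y',b.round(1),'br-nest',(b.mean()-a.mean()).round(2),'width',b.ptp() if hasattr(b,'ptp') else np.ptp(b))
for u in (270,300):
    gx=np.flatnonzero(g[:,u]);wx=np.flatnonzero(w[:,u]);a=loc([(u,gx[0])],.016)[0,0];b=loc([(u,wx[0])],zb)[0,0];print(u,'br-nest x',b+42-(a+68))
f2=cv2.resize(f[130:384,100:420],(800,600),interpolation=cv2.INTER_CUBIC)
import sys;cv2.imwrite('pics/'+sys.argv[1],f2[:,:,::-1])
E
python3 m.py w4.png
```

```text
p [0.54094184 0.30971252 0.02696177] yaw 16.573033605787586 zb 0.020761767972919003 depth z br [np.float64(0.0246), np.float64(0.0245), np.float64(0.0208), np.float64(0.0208)] 0.0156
165 nest y [-54.3  56.8] br y [-36.5  38. ] br-nest -0.54 width 74.54494671943401
205 nest y [-54.   56.8] br y [-35.7  37.4] br-nest -0.56 width 73.0585993573326
240 nest y [-54.1  57.2] br y [-35.2  37.1] br-nest -0.59 width 72.36132909483098
270 br-nest x -1.4875962692351052
300 br-nest x -1.4577812822131548
```

View pics/w4.png

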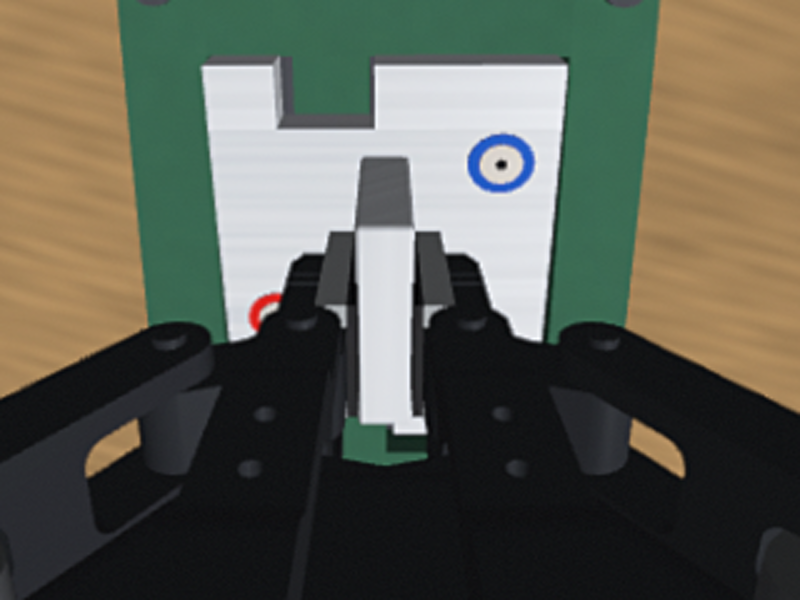

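The picture shows the notch end still on the rim (end face visible at (280,60)), with depth confirming that end is 4 mm higher while the tab end is in. The bracket needs about 2 mm more toward the tab.

>>> send_rows(
  rows=[
    [0, [0, 0, -0.7], 0],
    [0, [0, 0, 0], 0],
    [0, [0, 0, 0], 0],
  ],
)

```text
t: 9.18
tool_pos: [0.5393, 0.3092, 0.029]
tool_rot: [0.452, -3.107, 0.001]
contact_force: [-0.9, 0.0, -2.3]
opening: 0.0088
grip_force: 50.9
```

```bash
python3 m.py w5.png
```

```text
p [0.53932212 0.30915871 0.02907535] yaw 16.55309461518399 zb 0.022875345197851556 depth z br [np.float64(0.0264), np.float64(0.0265), np.float64(0.0227), np.float64(0.0227)] 0.0156
165 nest y [-54.  57.] br y [-36.1  37.9] br-nest -0.57 width 74.04534936932765
205 nest y [-54.3  56.9] br y [-35.8  37.3] br-nest -0.58 width 73.0541318979424
240 nest y [-53.8  57.3] br y [-35.3  37. ] br-nest -0.89 width 72.33907360036184
270 br-nest x -3.4067570000783363
300 br-nest x -2.86825848239733
```

>>> send_rows(
  rows=[
    [0, [0, 0, -0.3], 0],
    [0, [-0.35, 0.06, 0], 0],
    [0, [0, 0, 0], 0],
    [0, [0, 0, 0], 0],
  ],
)

```text
t: 9.72
tool_pos: [0.5433, 0.311, 0.0332]
tool_rot: [0.452, -3.109, 0.0]
contact_force: [-1.0, -1.1, -2.6]
opening: 0.009
grip_force: 50.9
```

```bash
sed -i 's/zb=p\[2\]-.0062/zb=p[2]-.0037/' m.py; python3 m.py w6.png
```

```text
p [0.54321516 0.31103887 0.03323152] yaw 16.55248622347573 zb 0.029531524843285903 depth z br [np.float64(0.0306), np.float64(0.0306), np.float64(0.0269), np.float64(0.0269)] 0.0156
165 nest y [-54.2  57. ] br y [-34.8  38. ] br-nest 0.23 width 72.79627511134395
205 nest y [-53.8  56.9] br y [-34.4  37.4] br-nest -0.03 width 71.83994482322873
240 nest y [-53.9  57.2] br y [-34.   37.2] br-nest -0.04 width 71.15372912682224
270 br-nest x 0.7873457944246098
300 br-nest x 1.3276802183080179
```

>>> send_rows(
  rows=[
    [0, [0.04, 0, 0.4], 0],
    [0, [0, 0, 0.4], 0],
    [0, [0, 0, 0.2], 0],
    [0, [0, 0, 0], 0],
    [0, [0, 0, 0], 0],
  ],
)

```text
t: 10.4
tool_pos: [0.5425, 0.3107, 0.0259]
tool_rot: [0.452, -3.107, 0.001]
contact_force: [-10.8, -4.6, 14.4]
opening: 0.0092
grip_force: 53.5
```

```bash
python3 m.py w7.png
```

```text
p [0.54249809 0.31079033 0.02591157] yaw 16.575405300044647 zb 0.02221157067789932 depth z br [np.float64(0.0229), np.float64(0.0228), np.float64(0.0198), np.float64(0.0197)] 0.0156
165 nest y [-54.4  57.1] br y [-34.8  37.5] br-nest 0.0 width 72.32970513677225
205 nest y [-54.2  57. ] br y [-34.5  37.4] br-nest -0.0 width 71.85669100401364
240 nest y [-54.3  56.8] br y [-34.   37.1] br-nest 0.28 width 71.1496992365638
270 br-nest x 0.5877590266655446
300 br-nest x 0.6203122073857514
```

>>> send_rows(
  rows=[
    [0, [0.12, 0, 0], 0],
    [0, [0, 0, 0.1], 0],
    [0, [0, 0, 0.1], 0],
    [0, [0, 0, 0], 0],
  ],
)

```text
t: 10.95
tool_pos: [0.5422, 0.3106, 0.0252]
tool_rot: [0.453, -3.108, 0.001]
contact_force: [-12.1, -7.1, 18.3]
opening: 0.0092
grip_force: 54.3
```

```bash
python3 m.py w8.png
```

```text
p [0.5421956  0.31065875 0.02525419] yaw 16.57325603365972 zb 0.021554186929098787 depth z br [np.float64(0.0218), np.float64(0.0218), np.float64(0.0192), np.float64(0.019)] 0.0156
165 nest y [-54.2  57.3] br y [-34.8  37.4] br-nest -0.26 width 72.27538889084735
205 nest y [-53.9  56.7] br y [-34.5  37.3] br-nest -0.0 width 71.81998266576875
240 nest y [-54.1  57.1] br y [-34.1  37.1] br-nest -0.01 width 71.1294100976801
270 br-nest x 0.05607752375741626
300 br-nest x 0.08734328127477653
```

View pics/w8.png

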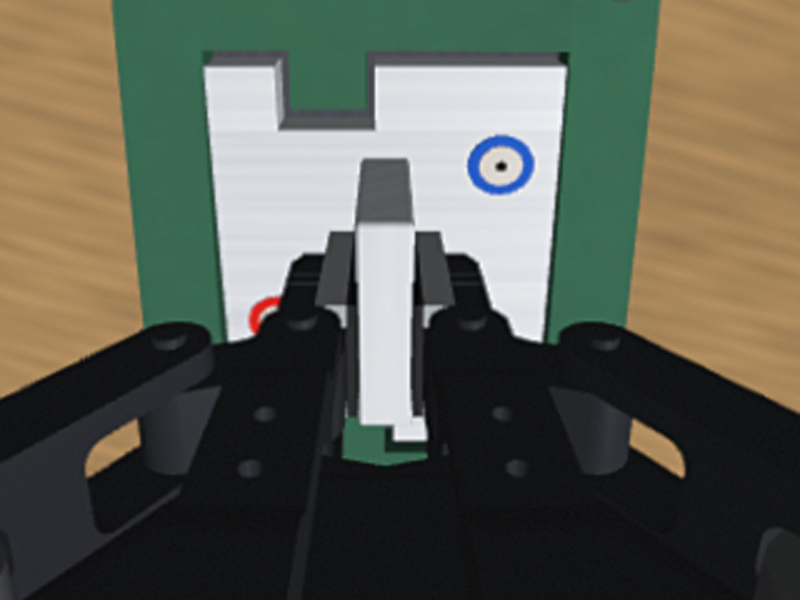

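The picture shows the bracket over the recess with even gaps at the notch end (dark line at y≈55) and at the tab (410,445), still a few mm proud and slightly tilted in the grip. I will unload the springiness, open, and let it settle.

>>> send_rows(
  rows=[
    [0, [0.12, 0, -0.2], 0],
    [0, [0, 0, 0], 0],
    [1.6, [0, 0, 0], 0],
    [1.6, [0, 0, 0], 0],
    [1.6, [0, 0, 0], 0],
    [1.6, [0, 0, 0], 0],
  ],
  newtons=20,
)

```text
t: 11.75
tool_pos: [0.5404, 0.3102, 0.0229]
tool_rot: [0.452, -3.108, 0.0]
contact_force: [0.7, 0.7, 0.9]
opening: 0.0161
grip_force: 0.0
```

```bash
python3 m.py w9.png
```

```text
p [0.5403858  0.31020593 0.02297928] yaw 16.55568754740998 zb 0.019279282690962705 depth z br [np.float64(0.0156), np.float64(0.0156), np.float64(0.0157), np.float64(0.0157)] 0.0156
165 nest y [-54.3  57. ] br y [-34.3  36.5] br-nest -0.26 width 70.7447420337192
205 nest y [-54.1  57.1] br y [-33.9  36.3] br-nest -0.27 width 70.23391602797898
240 nest y [-54.3  56.9] br y [-34.   36.6] br-nest 0.0 width 70.57258578414229
270 br-nest x -1.903041945958833
300 br-nest x -1.8740669306261353
```

The depth shows the bracket flush at 15.6 mm all over, level with the rim. Now I go up and measure the rings.

>>> send_rows(
  rows=[
    [3, [0, 0, 0], 0],
    [5, [0, 0, -1], 0],
    [8, [0, 0, -4], 0],
    [8, [0, 0, -6], 0],
    [8, [0, 0, -6], 0],
    [8, [0, 0, -4], 0],
    [8, [0, 0, 0], 0],
    [8, [0, 0, 0], 0],
  ],
)

```text
t: 12.8
tool_pos: [0.5403, 0.3101, 0.2331]
tool_rot: [0.452, -3.109, 0.0]
contact_force: [-0.7, -0.2, -0.5]
opening: 0.0798
grip_force: 0.0
```

```bash
cat > rings.py <<'E'
from h import *
im=ctrl.get_image('wrist');f=im['frame']
t=cv2.cvtColor(f,cv2.COLOR_RGB2HSV).astype(int);H,S,V=t[...,0],t[...,1],t[...,2]
for n,m in (('red',((H<8)|(H>172))&(S>80)),('blue',(H>100)&(H<125)&(S>80))):
    n2,l,s,c=cv2.connectedComponentsWithStats(m.astype(np.uint8))
    for k in range(1,n2):
        if 30<s[k,4]<400 and s[k,2]<40:
            cc,_=cv2.findContours((l==k).astype(np.uint8),0,1)
            q=plane(im,max(cc,key=len)[:,0],.016)[:,:2]*1000
            (x,y),r=cv2.minEnclosingCircle(q.astype(np.float32)); print(n,s[k],round(x,1),round(y,1),'d',round(2*r,1))
g=((H>60)&(H<95)&(S>80)).astype(np.uint8)
k=max(cv2.findContours(g,0,1)[0],key=len)[:,0]
print('nest',[np.round(x,1) for x in cv2.minAreaRect((plane(im,k,.016)[:,:2]*1000).astype(np.float32))])
plan([.465,-.275,.26],57)
E
python3 rings.py
```

```text
red [229 178  11  11  61] 564.2 292.7 d 14.0
blue [268 145  11  12  62] 511.8 327.0 d 14.0
nest [array([538.1, 310. ]), array([133.8, 110.3]), np.float64(16.4)]
yaw 106.6 q6 -1.46 turn 49.6 shift cm [-25.58 -53.14  -2.74] t 12.85
```

>>> send_rows(
  rows=[
    [6, [0, 0, 0], 10],
    [6, [0, 0, 0], 10],
    [6, [0, 0, 0], 10],
    [6, [0, 0, 0], 0],
  ],
)

```text
t: 13.35
tool_pos: [0.5397, 0.3099, 0.231]
tool_rot: [-0.364, -3.117, 0.003]
contact_force: [0.7, -0.2, -0.5]
opening: 0.0599
grip_force: 0.0
```

```bash
python3 -c "
from h import *
plan([.465,-.275,.24])"
```

```text
yaw 76.7 q6 -0.94 turn 0.0 shift cm [ -6.22 -58.63  -0.79] t 13.35
```

>>> send_rows(
  rows=[
    [6, [-0.62, -5.86, -0.1], 0],
    [6, [-0.62, -5.86, -0.1], 0],
    [6, [-0.62, -5.86, -0.1], 0],
    [6, [-0.62, -5.86, -0.1], 0],
    [6, [-0.62, -5.86, -0.1], 0],
    [6, [-0.62, -5.86, -0.1], 0],
    [6, [-0.62, -5.86, -0.1], 0],
    [6, [-0.62, -5.86, -0.1], 0],
    [6, [-0.62, -5.86, 0], 0],
    [6, [-0.62, -5.86, 0], 0],
  ],
)

```text
t: 14.6
tool_pos: [0.4637, -0.2757, 0.2403]
tool_rot: [-0.363, -3.12, -0.001]
contact_force: [0.2, -0.0, 0.3]
opening: 0.0601
grip_force: 0.0
```

>>> send_rows(
  rows=[
    [6, [0, 0, 0], 0],
    [6, [0, 0, 0], 0],
    [6, [0, 0, 0], 0],
  ],
)

```text
t: 14.98
tool_pos: [0.4648, -0.2727, 0.2409]
tool_rot: [-0.364, -3.12, -0.001]
contact_force: [0.1, -0.4, 0.5]
opening: 0.0598
grip_force: 0.0
```

```bash
python3 - <<'E'
from h import *
im=ctrl.get_image('wrist');f=im['frame'];save(im,'w10.png')
t=cv2.cvtColor(f,cv2.COLOR_RGB2HSV).astype(int);H,S,V=t[...,0],t[...,1],t[...,2];C=cloud(im)
k=0
m=((H>5)&(H<18)&(S>180)&(C[...,2]>.125)).astype(np.uint8)
c=max(cv2.findContours(m,0,1)[0],key=len)[:,0]
q=plane(im,c,.136)[:,:2]*1000;print('top',c.min(0),c.max(0),cv2.minEnclosingCircle(q.astype(np.float32)),'z',np.median(C[...,2][m>0]))
m=((H>100)&(H<125)&(S>100)&(abs(C[...,2]-.09)<.01)).astype(np.uint8)
c=max(cv2.findContours(m,0,1)[0],key=len)[:,0]
q=plane(im,c,.09)[:,:2]*1000;print('plate',c.min(0),c.max(0),cv2.minAreaRect(q.astype(np.float32)))
print(pose()[1]);plan([.4822,-.2995,.1])
E
```

```text
top [218 207] [236 227] ((480.92633056640625, -299.8772888183594), 9.94083309173584) z 0.13567090914054325
plate [194 167] [269 236] ((481.8133544921875, -300.6731872558594), (75.54312896728516, 70.57270050048828), 72.19806671142578)
[ 0.46486886 -0.27276356  0.2410806 ]
yaw 76.7 q6 -2.01 turn 0.0 shift cm [-2.31 -2.21 14.11] t 15.03
```

View pics/w10.png

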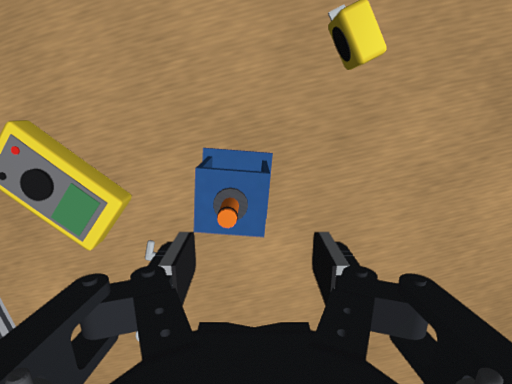

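The picture shows the punch top at (227,217), upright in the blue rack plate centred near (231,202). Measured centre is (481.7,-300.4), consistent with the top view.

>>> send_rows(
  rows=[
    [6, [-1.1, -1.15, 2], 0],
    [6, [-1.15, -1.15, 2.5], 0],
    [6, [0, 0, 4], 0],
    [6, [0, 0, 3], 0],
    [6, [0, 0, 1.8], 0],
    [6, [0, 0, 0.8], 0],
    [6, [0, 0, 0], 0],
    [6, [0, 0, 0], 0],
  ],
)

```text
t: 16.02
tool_pos: [0.482, -0.3023, 0.1019]
tool_rot: [0.367, 3.118, -0.002]
contact_force: [-0.4, -0.2, -0.3]
opening: 0.0599
grip_force: 0.0
```

```bash
python3 -c "
from h import *
plan([.4817,-.3004,.0985])"
```

```text
yaw 76.6 q6 -2.03 turn 0.0 shift cm [0.07 0.18 0.34] t 16.02
```

>>> send_rows(
  rows=[
    [6, [0, 0.12, 0.25], 0],
    [6, [0, 0, 0], 0],
    [1, [0, 0, 0], 0],
    [1, [0, 0, 0], 0],
    [1, [0, 0, 0], 0],
    [1, [0, 0, 0], 0],
    [1, [0, 0, 0], 0],
    [1, [0, 0, 0], 0],
  ],
  newtons=60,
)

```text
t: 17.02
tool_pos: [0.4815, -0.3008, 0.098]
tool_rot: [0.368, 3.12, -0.001]
contact_force: [-0.4, -1.6, 1.6]
opening: 0.0167
grip_force: 58.4
```

>>> send_rows(
  rows=[
    [1, [0, 0, -1], 0],
    [1, [0, 0, -3], 0],
    [1, [0, 0, -4], 0],
    [1, [0, 0, -4], 0],
    [1, [0, 0, -2], 0],
    [1, [0, 0, 0], 0],
    [1, [0, 0, 0], 0],
  ],
)

```text
t: 17.9
tool_pos: [0.4806, -0.2998, 0.2355]
tool_rot: [-0.367, -3.117, -0.003]
contact_force: [0.1, -0.1, -2.9]
opening: 0.0163
grip_force: 58.5
```

```bash
python3 - <<'E'
from h import *
ims=ctrl.get_image('side');C=cloud(ims);f=ims['frame'];o,p,M=pose();print(p,o['opening'],o['grip_force'])
# punch points near tool below the TCP
m=(np.hypot(C[...,0]-p[0],C[...,1]-p[1])<.03)&(C[...,2]>p[2]-.1)&(C[...,2]<p[2]-.022)
P=C[m];print(len(P))
for a,b in ((-.1,-.07),(-.07,-.05),(-.05,-.022)):
    s=P[(P[:,2]>p[2]+a)&(P[:,2]<p[2]+b)]; print(len(s),np.median(s,0).round(4) if len(s) else '', np.ptp(s,0).round(3) if len(s) else '')
ys,xs=np.nonzero(m);print(xs.min(),xs.max(),ys.min(),ys.max())
y0,x0=int(ys.mean())-40,int(xs.mean())-50
cv2.imwrite('pics/s2.png',cv2.resize(f[max(y0-20,0):y0+80,x0:x0+100],(600,600),interpolation=cv2.INTER_CUBIC)[:,:,::-1])
plan([.5642,.2927,.25])
E
```

```text
[ 0.48047124 -0.29976411  0.2350987 ] 0.016694041938349436 58.52533042430878
92
8 [ 0.482  -0.3005  0.1597] [0.007 0.011 0.011]
21 [ 0.4805 -0.3042  0.1774] [0.015 0.011 0.018]
63 [ 0.4783 -0.3066  0.1996] [0.017 0.014 0.027]
279 285 206 224
yaw 76.5 q6 -2.03 turn 0.0 shift cm [ 5.64 59.57 -1.35] t 17.95
```

View pics/s2.png

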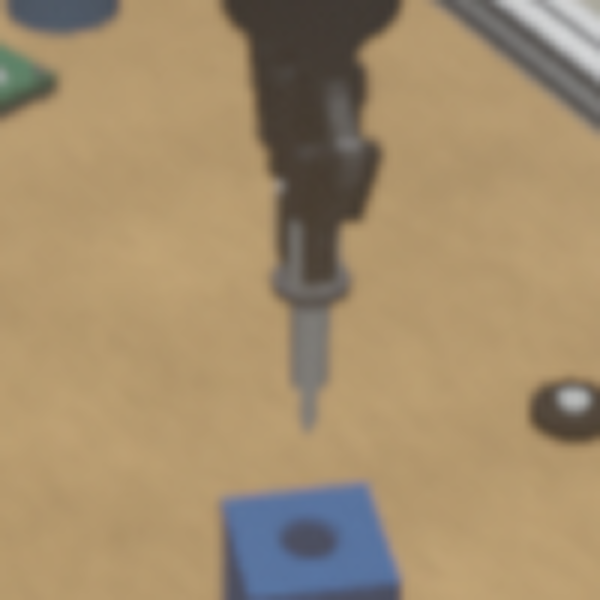

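The picture shows the punch hanging upright in the gripper, flange just under the fingertips at (312,280), tip at (308,430), clear above the empty rack hole at (308,537).

>>> send_rows(
  rows=[
    [1, [0.56, 5.95, -0.1], 0],
    [1, [0.56, 5.95, -0.1], 0],
    [1, [0.56, 5.95, -0.1], 0],
    [1, [0.56, 5.95, -0.1], 0],
    [1, [0.56, 5.95, 0], 0],
    [1, [0.56, 5.95, 0], 0],
    [1, [0.56, 5.95, 0], 0],
    [1, [0.56, 5.95, 0], 0],
    [1, [0.56, 5.95, 0], 0],
    [1, [0.56, 5.95, 0], 0],
  ],
)

```text
t: 19.2
tool_pos: [0.5645, 0.2929, 0.2393]
tool_rot: [-0.367, -3.117, 0.003]
contact_force: [0.7, 0.2, -2.1]
opening: 0.0167
grip_force: 59.1
```

>>> send_rows(
  rows=[
    [1, [0, 0, 4], 0],
    [1, [0, 0, 4], 0],
    [1, [0, 0, 2], 0],
    [1, [0, 0, 0], 0],
    [1, [0, 0, 0], 0],
    [1, [0, 0, 0], 0],
  ],
)

```text
t: 19.95
tool_pos: [0.5667, 0.2915, 0.1443]
tool_rot: [0.368, 3.116, 0.003]
contact_force: [0.3, 0.5, -1.6]
opening: 0.0163
grip_force: 59.3
```

```bash
python3 - <<'E'
from h import *
im=ctrl.get_image('wrist');f=im['frame'];save(im,'w11.png')
t=cv2.cvtColor(f,cv2.COLOR_RGB2HSV).astype(int);H,S,V=t[...,0],t[...,1],t[...,2]
T=np.linalg.inv(np.array(im['cam_to_world']))
def proj(X):
    c=T[:3,:3]@X+T[:3,3];s=c[:2]/c[2];s=s*(1+im['k1']*(s@s));return np.round([s[0]*im['fx']+im['cx'],s[1]*im['fy']+im['cy']],1)
o,p,M=pose();print(p,'tip px',proj(p-[0,0,.086]),'red px',proj(np.array([.5642,.2927,.016])),'blue px',proj(np.array([.5118,.327,.016])))
for n,m in (('red',((H<8)|(H>172))&(S>80)),('blue',(H>100)&(H<125)&(S>80))):
    n2,l,s,c=cv2.connectedComponentsWithStats(m.astype(np.uint8))
    for k in range(1,n2):
        if s[k,4]>30: print(n,s[k],c[k].round(1))
plan([.5642,.2927,.14])
E
```

```text
[0.56649717 0.29144104 0.1440468 ] tip px [252.5 198.2] red px [253.3 183. ] blue px [277.  118.8]
red [246 176  15  14  97] [253.1 182.4]
blue [270 111  15  16 112] [276.8 118.7]
blue [ 321  202  120  111 5976] [383.3 255.3]
blue [362 308  21  25 259] [371.8 320. ]
yaw 76.5 q6 -0.98 turn 0.0 shift cm [0.25 0.07 0.4 ] t 20.0
```

>>> send_rows(
  rows=[
    [1, [0.2, 0.07, 1], 0],
    [1, [0, 0, 1.8], 0],
    [1, [0, 0, 0], 0],
    [1, [0, 0, 0], 0],
  ],
)

```text
t: 20.5
tool_pos: [0.5633, 0.2922, 0.1131]
tool_rot: [-0.368, -3.119, 0.001]
contact_force: [-0.5, 0.1, -2.3]
opening: 0.0164
grip_force: 59.4
```

```bash
cat > tip.py <<'E'
from h import *
import sys
o,p,M=pose();print(p,o['contact_force']);r=np.array([float(a) for a in sys.argv[1:3]])
for n in ('wrist','side'):
    im=ctrl.get_image(n);C=cloud(im);np.savez('tip_%s.npz'%n,w=im)
    for a,b in ((.02,.03),(.03,.044),(.046,.056),(.056,.075)):
        m=(np.hypot(C[...,0]-p[0],C[...,1]-p[1])<.016)&(C[...,2]>a)&(C[...,2]<b)
        P=C[m]
        if len(P): d=np.array(im['cam_to_world'])[:2,3]-p[:2];print(n,a,b,len(P),P.mean(0).round(4),'min z %.4f'%P[:,2].min(),'rel TCP mm',((P.mean(0)[:2]-p[:2])*1000).round(1),'camdir',(d/np.linalg.norm(d)).round(2))
plan([r[0],r[1],p[2]])
E
python3 tip.py .5642 .2927
```

```text
[0.5632674  0.29219567 0.11314081] [-0.51603313  0.07065944 -2.34389969]
wrist 0.03 0.044 10 [0.5614 0.2932 0.037 ] min z 0.0348 rel TCP mm [-1.9  1. ] camdir [-0.97  0.24]
wrist 0.046 0.056 2 [0.5587 0.2975 0.0554] min z 0.0550 rel TCP mm [-4.6  5.3] camdir [-0.97  0.24]
wrist 0.056 0.075 191 [0.5577 0.2941 0.0655] min z 0.0562 rel TCP mm [-5.6  1.9] camdir [-0.97  0.24]
side 0.02 0.03 15 [0.562  0.2945 0.0217] min z 0.0202 rel TCP mm [-1.3  2.3] camdir [-0.37 -0.93]
side 0.03 0.044 5 [0.5628 0.2933 0.0408] min z 0.0391 rel TCP mm [-0.4  1.1] camdir [-0.37 -0.93]
side 0.046 0.056 3 [0.5624 0.2879 0.0498] min z 0.0477 rel TCP mm [-0.9 -4.3] camdir [-0.37 -0.93]
side 0.056 0.075 18 [0.5626 0.2862 0.0662] min z 0.0561 rel TCP mm [-0.7 -6. ] camdir [-0.37 -0.93]
yaw 76.6 q6 -0.97 turn 0.0 shift cm [-0.03  0.03  0.11] t 20.6
```

>>> send_rows(
  rows=[
    [1, [0, 0, 0.8], 0],
    [1, [0, 0, 0.3], 0],
    [1, [0, 0, 0.3], 0],
    [1, [0, 0, 0.2], 0],
    [1, [0, 0, 0.2], 0],
    [1, [0, 0, 0], 0],
  ],
)

```text
t: 21.35
tool_pos: [0.5642, 0.2925, 0.0981]
tool_rot: [0.368, 3.119, 0.0]
contact_force: [-3.1, -1.8, 8.5]
opening: 0.0166
grip_force: 60.5
```

>>> send_rows(
  rows=[
    [1, [0, 0, 0.2], 0],
    [1, [0, 0, 0.2], 0],
    [1, [0, 0, 0.2], 0],
    [1, [0, 0, 0.1], 0],
    [1, [0, 0, 0], 0],
    [1, [0, 0, 0], 0],
  ],
)

```text
t: 22.1
tool_pos: [0.5642, 0.2926, 0.0911]
tool_rot: [0.368, 3.119, 0.001]
contact_force: [-3.6, -1.2, 8.9]
opening: 0.0166
grip_force: 60.6
```

>>> send_rows(
  rows=[
    [1, [0, 0, 0.3], 0],
    [1, [0, 0, 0], 0],
    [1, [0, 0, 0], 0],
  ],
)

```text
t: 22.48
tool_pos: [0.5648, 0.2927, 0.0903]
tool_rot: [0.367, 3.118, 0.001]
contact_force: [-6.5, -3.3, 16.0]
opening: 0.0164
grip_force: 61.8
```

>>> send_rows(
  rows=[
    [1, [0, 0, -1], 0],
    [1, [0, 0, -2.5], 0],
    [1, [0, 0, -2.7], 0],
    [1, [0, 0, 0], 0],
    [1, [0, 0, 0], 0],
  ],
)

```text
t: 23.1
tool_pos: [0.5629, 0.2921, 0.1463]
tool_rot: [-0.368, -3.118, 0.001]
contact_force: [-0.5, 0.7, -2.7]
opening: 0.0164
grip_force: 59.5
```

```bash
python3 rings.py; python3 -c "
from h import *
print(pose()[1]);plan([.5118,.327,.15])"
```

```text
red [247 180  15  14  97] 563.9 292.7 d 13.7
blue [270 116  16  16 111] 511.8 327.2 d 14.0
blue [362 308  21  25 257] 743.3 385.2 d 41.1
nest [array([538., 310.]), array([134.7, 110.4]), np.float64(16.2)]
yaw 76.6 q6 -0.97 turn 19.6 shift cm [-22.68 -52.89 -11.35] t 23.15
[0.56253547 0.29193043 0.14566925]
yaw 76.6 q6 -0.97 turn 0.0 shift cm [ 5.75  2.23 -0.42] t 23.15
```

Bracket unmoved; on to the blue ring.

>>> send_rows(
  rows=[
    [1, [0, 0, -1.2], 0],
    [1, [2, 0.75, 0], 0],
    [1, [2, 0.75, 0], 0],
    [1, [1.72, 0.72, 0], 0],
    [1, [0, 0, 0], 0],
    [1, [0, 0, 2], 0],
    [1, [0, 0, 2.5], 0],
    [1, [0, 0, 0], 0],
    [1, [0, 0, 0], 0],
  ],
)

```text
t: 24.28
tool_pos: [0.5135, 0.327, 0.1147]
tool_rot: [-0.369, -3.12, 0.0]
contact_force: [0.8, 0.7, -2.0]
opening: 0.0165
grip_force: 59.5
```

```bash
python3 tip.py .5118 .3271
```

```text
[0.51345427 0.32695327 0.11468689] [ 0.82541111  0.74772265 -1.97724123]
wrist 0.03 0.044 12 [0.5116 0.3276 0.0381] min z 0.0354 rel TCP mm [-1.8  0.6] camdir [-0.97  0.24]
wrist 0.056 0.075 183 [0.5081 0.3287 0.0663] min z 0.0566 rel TCP mm [-5.4  1.8] camdir [-0.97  0.24]
side 0.02 0.03 12 [0.5092 0.3254 0.0215] min z 0.0203 rel TCP mm [-4.3 -1.5] camdir [-0.34 -0.94]
side 0.03 0.044 4 [0.5169 0.3268 0.0402] min z 0.0347 rel TCP mm [ 3.5 -0.1] camdir [-0.34 -0.94]
side 0.046 0.056 6 [0.5153 0.3224 0.0507] min z 0.0480 rel TCP mm [ 1.8 -4.5] camdir [-0.34 -0.94]
side 0.056 0.075 17 [0.5139 0.3207 0.0661] min z 0.0565 rel TCP mm [ 0.4 -6.2] camdir [-0.34 -0.94]
yaw 76.5 q6 -0.89 turn 0.0 shift cm [ 0.21 -0.08  0.12] t 24.38
```

>>> send_rows(
  rows=[
    [1, [0.17, -0.05, 0.6], 0],
    [1, [0, 0, 0.5], 0],
    [1, [0, 0, 0.3], 0],
    [1, [0, 0, 0.3], 0],
    [1, [0, 0, 0.2], 0],
    [1, [0, 0, 0.2], 0],
    [1, [0, 0, 0.2], 0],
    [1, [0, 0, 0.2], 0],
    [1, [0, 0, 0.2], 0],
    [1, [0, 0, 0], 0],
  ],
)

```text
t: 25.62
tool_pos: [0.5121, 0.3275, 0.0907]
tool_rot: [0.367, 3.119, 0.001]
contact_force: [-4.7, -2.5, 11.9]
opening: 0.0168
grip_force: 61.2
```

>>> send_rows(
  rows=[
    [1, [0, 0, 0.25], 0],
    [1, [0, 0, 0], 0],
    [1, [0, 0, 0], 0],
  ],
)

```text
t: 26.0
tool_pos: [0.5127, 0.3277, 0.0901]
tool_rot: [0.367, 3.118, 0.001]
contact_force: [-6.3, -3.1, 19.2]
opening: 0.0168
grip_force: 62.2
```

>>> send_rows(
  rows=[
    [1, [0, 0, -1], 0],
    [1, [0, 0, -3], 0],
    [1, [0, 0, -5], 0],
    [1, [0, 0, -5], 0],
    [1, [0, 0, -2], 0],
    [1, [0, 0, 0], 0],
    [1, [0, 0, 0], 0],
  ],
)

```text
t: 26.88
tool_pos: [0.5101, 0.3266, 0.2419]
tool_rot: [-0.367, -3.116, 0.004]
contact_force: [0.4, 0.5, -2.4]
opening: 0.0166
grip_force: 59.5
```

```bash
python3 rings.py;python3 -c "
from h import *
print(pose()[1]);plan([.4815,-.3006,.26])"
```

```text
blue [249 164  11  11  54] 511.7 327.1 d 13.8
nest [array([537.8, 310.1]), array([134.3, 110.2]), np.float64(16.3)]
yaw 76.5 q6 -0.89 turn 19.5 shift cm [-28.98 -52.9   -1.67] t 26.93
[0.51002738 0.32647603 0.24165876]
yaw 76.5 q6 -0.89 turn 0.0 shift cm [-11.81 -61.66  -1.67] t 26.93
```

>>> send_rows(
  rows=[
    [1, [-1.07, -5.6, -0.1], 0],
    [1, [-1.07, -5.6, -0.1], 0],
    [1, [-1.07, -5.6, -0.1], 0],
    [1, [-1.07, -5.6, -0.1], 0],
    [1, [-1.07, -5.6, -0.1], 0],
    [1, [-1.07, -5.6, 0], 0],
    [1, [-1.07, -5.6, 0], 0],
    [1, [-1.07, -5.6, 0], 0],
    [1, [-1.07, -5.6, 0], 0],
    [1, [-1.07, -5.6, 0], 0],
  ],
)

```text
t: 28.18
tool_pos: [0.484, -0.2437, 0.2477]
tool_rot: [-0.368, -3.117, -0.003]
contact_force: [0.9, 0.1, -1.1]
opening: 0.0163
grip_force: 59.7
```

>>> send_rows(
  rows=[
    [1, [-1.1, -5.66, 0], 0],
    [1, [0, 0, 2], 0],
    [1, [0, 0, 2], 0],
    [1, [0, 0, 0], 0],
    [1, [0, 0, 0], 0],
    [1, [0, 0, 0], 0],
  ],
)

```text
t: 28.92
tool_pos: [0.4833, -0.2997, 0.2115]
tool_rot: [0.366, 3.119, -0.002]
contact_force: [-0.9, -0.4, -2.0]
opening: 0.0165
grip_force: 59.9
```

```bash
cat > rk.py <<'E'
from h import *
im=ctrl.get_image('wrist');f=im['frame'];o,p,M=pose();print(p,o['contact_force'])
t=cv2.cvtColor(f,cv2.COLOR_RGB2HSV).astype(int);H,S,V=t[...,0],t[...,1],t[...,2];C=cloud(im)
m=((H>100)&(H<125)&(S>100)&(abs(C[...,2]-.09)<.008)).astype(np.uint8)
P=C[m>0][:,:2]*1000;c=max(cv2.findContours(m,0,1)[0],key=len)[:,0]
print('plate',cv2.minAreaRect((plane(im,c,.09)[:,:2]*1000).astype(np.float32)))
m=(np.hypot(C[...,0]-p[0],C[...,1]-p[1])<.02)&(C[...,2]<p[2]-.06)&(C[...,2]>.097)
print('plunger pts rel TCP',len(C[m]),((C[m].mean(0)-p)*1000).round(1))
plan([.4818,-.3006,.2])
E
python3 rk.py
```

```text
[ 0.48328099 -0.29980864  0.21150965] [-0.51297075 -0.03247571 -1.87280295]
plate ((482.1333923339844, -300.958740234375), (75.33714294433594, 70.26661682128906), 72.28022766113281)
plunger pts rel TCP 12 [ -1.6   0.7 -76.7]
yaw 76.6 q6 -2.02 turn 0.0 shift cm [ 0.13 -0.11  1.15] t 28.98
```

>>> send_rows(
  rows=[
    [1, [0.1, -0.1, 2], 0],
    [1, [0, 0, 2], 0],
    [1, [0, 0, 1.4], 0],
    [1, [0, 0, 0], 0],
    [1, [0, 0, 0], 0],
    [1, [0, 0, 0], 0],
  ],
)

```text
t: 29.72
tool_pos: [0.482, -0.3012, 0.1574]
tool_rot: [0.368, 3.118, -0.002]
contact_force: [0.2, -0.1, -2.4]
opening: 0.0166
grip_force: 60.0
```

```bash
python3 - <<'E'
from h import *
ctrl.get_image('wrist')
plan([.482,-.3008,.12]);o,p,M=pose();print(p,o['contact_force'])
im=ctrl.get_image('side');C=cloud(im)
for a,b in ((.105,.125),(.125,.14)):
    m=(np.hypot(C[...,0]-p[0],C[...,1]-p[1])<.02)&(C[...,2]<b)&(C[...,2]>a);print(len(C[m]),((C[m].mean(0)-p)*1000).round(1))
E
```

```text
yaw 76.6 q6 -2.03 turn 0.0 shift cm [0.01 0.04 3.73] t 29.77
[ 0.48196974 -0.30117173  0.15734299] [ 0.50163537  1.24040899 -2.08347319]
34 [ -1.2  -6.9 -41.9]
26 [ -1.3  -7.3 -24.9]
```

>>> send_rows(
  rows=[
    [1, [0.08, 0.02, 0.8], 0],
    [1, [0, 0, 0.6], 0],
    [1, [0, 0, 0.5], 0],
    [1, [0, 0, 0], 0],
  ],
)

```text
t: 30.32
tool_pos: [0.4803, -0.3, 0.1364]
tool_rot: [-0.368, -3.119, -0.001]
contact_force: [-0.2, 0.6, -1.9]
opening: 0.0166
grip_force: 60.0
```

Barrel is in the hole with no side force. Continuing down.

>>> send_rows(
  rows=[
    [1, [0, 0, 1.2], 0],
    [1, [0, 0, 1.2], 0],
    [1, [0, 0, 0.8], 0],
    [1, [0, 0, 0.3], 0],
    [1, [0, 0, 0], 0],
    [1, [0, 0, 0], 0],
  ],
)

```text
t: 31.08
tool_pos: [0.481, -0.3006, 0.1028]
tool_rot: [0.368, 3.119, -0.001]
contact_force: [0.1, -0.1, -2.6]
opening: 0.0167
grip_force: 60.0
```

>>> send_rows(
  rows=[
    [1, [0, 0, 0.3], 0],
    [1, [0, 0, 0.2], 0],
    [1, [0, 0, 0.1], 0],
    [1, [0, 0, 0], 0],
  ],
)

```text
t: 31.58
tool_pos: [0.4809, -0.3005, 0.098]
tool_rot: [-0.368, -3.12, 0.0]
contact_force: [-3.2, 2.8, 6.8]
opening: 0.0166
grip_force: 61.0
```

>>> send_rows(
  rows=[
    [1, [0, 0, -0.1], 0],
    [2.4, [0, 0, 0], 0],
    [2.4, [0, 0, 0], 0],
    [4, [0, 0, 0], 0],
    [6, [0, 0, 0], 0],
    [6, [0, 0, -1], 0],
    [6, [0, 0, -4], 0],
    [6, [0, 0, -5], 0],
    [6, [0, 0, -4], 0],
    [6, [0, 0, 0], 0],
  ],
  newtons=20,
)

```text
t: 32.83
tool_pos: [0.4827, -0.302, 0.2435]
tool_rot: [0.367, 3.112, -0.008]
contact_force: [-0.3, -0.3, 0.2]
opening: 0.0601
grip_force: 0.0
```

>>> send_rows(
  rows=[
    [6, [3, 0, 0], 0],
    [6, [0, 0, 0], 0],
    [6, [0, 0, 0], 0],
  ],
)

```text
t: 33.2
tool_pos: [0.4516, -0.2933, 0.2368]
tool_rot: [-0.368, -3.12, -0.001]
contact_force: [-0.2, -0.0, -0.7]
opening: 0.0603
grip_force: 0.0
```

```bash
python3 - <<'E'
from h import *
print(pose()[1])
for n in ('wrist','top'):
    im=ctrl.get_image(n);f=im['frame']
    t=cv2.cvtColor(f,cv2.COLOR_RGB2HSV).astype(int);H,S,V=t[...,0],t[...,1],t[...,2];C=cloud(im)
    m=(H>5)&(H<18)&(S>180)&(abs(C[...,2]-.136)<.02)&(np.hypot(C[...,0]-.482,C[...,1]+.3)<.04)
    m2=m&(C[...,2]>.125)
    print(n,m.sum(),'top face z',np.percentile(C[...,2][m],[50,90,98]).round(4))
    if m2.any():
        c=max(cv2.findContours(m2.astype(np.uint8),0,1)[0],key=len)[:,0];print(cv2.minEnclosingCircle((plane(im,c,.136)[:,:2]*1000).astype(np.float32)))
    fl=(abs(C[...,2]-.096)<.004)&(S<60)&(np.hypot(C[...,0]-.482,C[...,1]+.3)<.03)
    print('flange z',fl.sum(),C[fl].mean(0).round(4) if fl.any() else '',C[fl].std(0).round(4) if fl.any() else '')
    if n=='top':
        a=np.load('i0.npz',allow_pickle=True)['top'].item()['frame'];d=np.abs(a.astype(int)-f).max(2)>50
        n2,l,s,c=cv2.connectedComponentsWithStats(cv2.dilate(d.astype(np.uint8),np.ones((3,3))))
        print([(s[k,:].tolist()) for k in range(1,n2) if s[k,4]>25])
E
```

```text
[ 0.45155529 -0.29331502  0.2368224 ]
wrist 363 top face z [0.1354 0.1364 0.1367]
((480.2784423828125, -299.7710266113281), 9.886441230773926)
flange z 477 [ 0.4769 -0.2992  0.0956] [0.0076 0.0104 0.0008]Traceback (most recent call last):
  File "<stdin>", line 8, in <module>
    return _quantile_unchecked(
        a, q, axis, out, overwrite_input, method, keepdims, weights)
    return _ureduce(a,
                    func=_quantile_ureduce_func,
    ...<5 lines>...
                    overwrite_input=overwrite_input,
                    method=method)
    r = func(a, **kwargs)
    result = _quantile(arr,
                       quantiles=q,
    ...<2 lines>...
                       out=out,
                       weights=wgt)
    slices_having_nans = np.isnan(arr[-1, ...])
                                  ~~~^^^^^^^^^
IndexError: index -1 is out of bounds for axis 0 with size 0
```

The punch top is at 136.4 mm and the flange at 95.6 mm, as at the start, so it stands seated. The bracket was last measured on the nest centre. Handing in.

```bash
python3 -c "
from station import ctrl
print(ctrl.finish_job())"
```

```text
the job is handed in; nothing more can be done
None
```

The bracket is flush in the nest, the punch was pressed to its stop in the red ring and then the blue one, and it is back in the rack. The job is handed in at about 33 s; no verdict came back, and my last check that the other items hadn't moved did not run.

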